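# Close the coffee mill's bayonet lid and hold it down to run

## Task

Get the coffee mill running: take its lid by the grip bar, set it into the mill's collar with the two ears in the notches, push it down against the spring and turn it a quarter turn clockwise (seen from above) to the stop. The mill runs only while the lid is held down, so finish with the lid's bar still gripped, the lid turned to the stop and pressed fully down. Leave everything else on the table where it stands.

Things in the scene. Friction and masses are not known exactly. Their poses are not given: they have to be found in the camera images.
- mill: coffee mill, upright, fixed to the table on the left or right half of the work area: steel housing, black collar with a metal bayonet ring on top, 115 mm high, 110 mm across, open at the top. Origin: centre of its underside, z up. The collar's mouth is a 78 mm round hole with two notches, at the mill's +x and -x, 20 mm wide, reaching 47 mm from the axis
- mill_collar (a point): on the mill's axis at the collar's top rim, 115 mm above the table; the mill's axes. Between the notches a 6 mm thick ledge (z 109 to 115 mm above the table) covers a channel (floor at z 98.5 mm) that runs from each notch clockwise, seen from above, to a stop where the lid has turned 86 degrees; the other way is walled off
- mill_notch (a point): middle of the notch at the mill's +x side, 43 mm from the axis, 115 mm above the table
- spring_ring (a joint): grey spring ring in the collar, in m: 0 = up (top 101.5 mm above the table), growing downward. The lid's skirt stands on it. It pushes up with 2.7 N at 0 and 0.9 N more per mm. At 4.5 mm the ears are below the ledge and the lid can turn; at 9 mm the ears stand on the channel's floor: fully down. Let go after the turn, it rises to about 4.5 mm
- lid: the mill's loose lid, 0.10 to 0.20 kg, upright on the table on its skirt. Origin: centre of its underside, z up. Black skirt 74 mm across, z 0 to 17 mm; smoky dome, 62 mm across at z 54 mm; on top a black grip bar, 60 mm long (lid's x), 22 mm wide (lid's y), z 54 to 92 mm. The same after half a turn
- lid_grip (a point): middle of the lid's grip bar, on the lid's axis, 78 mm above its underside; the lid's axes
- lid_ear (a point): tip of one of the two ears that stick out of the skirt at the lid's +x and -x, in line with the bar: 45 mm from the axis, 14 mm wide, 6 mm thick, z 6 to 12 mm above the lid's underside (this point: 9 mm)
- espresso_cup: small white espresso cup without a handle, 62 mm across the rim, 55 mm high, between the mill's side and the lid's side of the table; loose, to be left alone. Origin: centre of its underside
- scoop: coffee measuring spoon with a steel bowl and a wooden handle, lying, 130 mm long, nearest the robot; loose, to be left alone. Origin: underside, near its middle
- sketch_cards: stack of brown cards 170 x 200 x 13 mm with a round drawing and a pencil on it, on the right; loose, to be left alone. Origin: centre of its underside
- paint_box: open white watercolour box 110 x 220 x 18 mm with a brush in it, far left; loose, to be left alone. Origin: centre of its underside
- paper_cup: white paper cup with a dark sleeve, 80 mm across the rim, 105 mm high, at the far side; loose, to be left alone. Origin: centre of its underside
- bean_jar: amber jar with a wooden cap, 84 mm across, 130 mm high, far right; loose, to be left alone. Origin: centre of its underside
- milk_jug: steel milk jug, 80 mm across, 85 mm high, with a loop handle, on the left; loose, to be left alone. Origin: centre of its underside
There are look-alikes about, which are no part of the job. Leave any turquoise look-alike of the lid alone.

How it is judged:
By the outcome, as a careful person would: the job done as asked, in the order asked, and still so for the second after the job is handed in, while the arm keeps its last pose, push and grip.
It also fails if it takes over 51 s, if anything falls off the work surface, if the arm or the gripper's body presses on something with over 40 N, if the wrist force passes 120 N, or if a joint passes its speed limit or range.

## Robot

A 6-joint arm with a two-finger parallel gripper is mounted at the origin on the work surface. World frame = base frame: x ahead of the robot, y to its left, z up, the work surface at z = 0. Lengths are in m, angles in rad, forces in N, time in s.
With the tool pointing down it reaches from about 0.35 to 0.85 m from the base axis. Payload 8.1 kg.
Tool frame: the origin (TCP) lies between the finger pads, 19 mm behind the fingertips; this is the grasp point; z points along the fingers, y is the line along which they close (so a half turn about z gives the same grasp; the last joint's range is limited). The gripper opens to 93 mm and grips with 3 to 60 N. Pads are 15 mm wide; open, the fingers measure 128 mm over their backs; the gripper's body (75 mm by 188 mm) begins 65 mm behind the grasp point.
Start: joints at [-1.294, 0.13, 1.488, -0, 1.523, -0.085], TCP at [0.212, -0.561, 0.237] pointing down, gripper open.
Joint ranges: [-2.96, 2.96], [-0.89, 2.26], [0.02, 2.5], [-1.34, 4.48], [0, 2.73], [-2.66, 2.66]. Speed limits (rad/s): [2.39, 2.39, 2.79, 3.14, 3.14, 3.14].

## Interface

Orientations are given as a rotation vector (axis times angle).
In Python, from plant import robot gives the robot as it stands. The module is installed in compiled form; this text tells all that it offers.
- The arm moves only by the tool move_arm, never from a script. Its argument "deltas" is one flat list of numbers, 7 for each row, row after row: the shift along the tool's x, y, z in m, then the turn, a rotation vector about the tool's x, y, z in rad, then the opening, from 0 (shut) to 1 (fully open). A call has 1 to 12 rows; each row is the pose to reach, as a shift and turn from the pose commanded when the call began, along the tool's axes at that moment; what a row does not reach only later rows make up. A row lasts 1/8 s, in which the tool goes at most 62.5 mm and 10.7 degrees, less where a joint would pass 70% of its speed; a pose out of reach is approached as far as the arm can. A call with a gripper value outside its range is refused whole. The fingers move at their own pace and stop on an object; "squeeze" is the grip in N (left out, the last holds). Time passes only in rows, so rows that repeat a pose let the fingers close. It gives the time, the measured TCP pose, the force, the opening and the grip force at its end, in the units of the state.
- robot.read_state(): the state, without advancing time (a new reading comes with each control period).
- robot.read_camera(name): name is "side" or "top"; returns (picture, depth): 384x512x3 uint8, red, green, blue; 384x512 float32, m along the optical axis (not along the pixel's ray), 0 where there is no reading.
- robot.camera_model(name): a dict with "K" (3x3 intrinsics, pixels), "R" (3x3) and "t" (3): a world point X has camera coordinates R X + t. Camera axes: x right, y down, z forward; pixel columns grow to the right and rows downward; lengths in m; the calibration is good to about 2 mm. A picture is of the moment at which its call begins. camera_model takes no time and is no camera call.
- robot.close_job(): hands the job in; it is judged then, once.
Trained networks look in the newest picture that a camera, given by its name, has taken for a name from the list of things; names that differ only in an ending like _2 or _b are one class to them, and where a whole thing is asked for, a point or a joint stands for the part that bears it (a point fixed in the world has none). Each returns a list of dicts, best first, with "confidence" (0 to 1); they miss things now and then, are a little off and sometimes report something else, mostly with a low value. They report only what shows in the picture. A call takes as long as a camera call. They do not tell look-alikes from the thing itself.
- robot.recognise(camera, label): "uv" ([column, row] in pixels, amid what is visible of it).
The state is a dict: "t": time; "q": joint angles; "dq": joint speeds; "joint_torque": joint torques, N m; "tool_pos": TCP position; "orientation": TCP orientation; "force": force on the tool from outside, world axes, zero at the start; "wrist_torque": the same for the moment, N m; "opening": finger opening in m; "gripper_force": force on a finger pad.
Only numpy, scipy, OpenCV 4.12 (cv2) and the standard library are available. Lean on these libraries where they do the work, as an engineer would, in place of code of your own. Each camera call takes 0.05 s, during which the arm holds its last target. There are 200 camera calls.

## Working session

There is one attempt and no reset: what is moved stays moved. The work goes in short steps, Python scripts to look and compute and a tool call to move; the robot and the scene stay as the last step left them, time stands still between calls to the robot, and variables do not carry over. Pictures are saved under pics/ and viewed, at most 10 in all, crops included, and the job is handed in when it is done.

Besides the shell and the picture viewer there is one more tool, called after "Emit:" as name(argument=value, ...), one argument or row to a line, values as JSON. move_arm: Moves the arm, as the interface text tells. Its arguments: {"type":"object","properties":{"deltas":{"type":"array","items":{"type":"number"}},"squeeze":{"type":"number"}},"required":["deltas"]}

```bash
mkdir -p pics; cat > h.py <<'E'
import numpy as np, cv2
from plant import robot
from scipy.spatial.transform import Rotation as Ro
def cloud(cam):
    im,d=robot.read_camera(cam); m=robot.camera_model(cam)
    K,R,t=[np.array(m[k]) for k in("K","R","t")]
    v,u=np.mgrid[:d.shape[0],:d.shape[1]]
    p=np.stack([(u-K[0,2])/K[0,0]*d,(v-K[1,2])/K[1,1]*d,d],-1)
    P=(p-t)@R
    P[d==0]=np.nan
    return im,P
E
python3 - <<'E'
from h import *
s=robot.read_state(); print(s['t'],s['tool_pos'],s['orientation'],s['opening'],s['force'])
for c in("top","side"):
    im,P=cloud(c); cv2.imwrite(f"pics/{c}0.png",im[...,::-1])
    m=robot.camera_model(c); print(c,np.array(m["K"])[0,0],-np.array(m["R"]).T@np.array(m["t"]))
    np.savez(f"{c}0.npz",im=im,P=P)
    for l in("lid","mill","lid_grip","lid_ear","mill_notch","mill_collar","espresso_cup","scoop"):
        for r in robot.recognise(c,l)[:3]:
            u,v=map(int,r["uv"]); print(c,l,u,v,round(r["confidence"],2),P[v,u].round(3))
E
```

```text
0.0 [ 0.21224059 -0.56062549  0.23638205] [-3.08849975e+00 -5.64911947e-01  2.68479832e-04] 0.09306190559294672 [-0.39920485  0.46737477  0.22578792]
top 365.32964497303976 [0.39823631 0.01806234 1.05789743]
top lid 309 241 0.9 [ 0.469 -0.138  0.083]
top lid 320 190 0.59 [ 0.613 -0.175  0.058]
top mill 198 191 0.75 [0.601 0.165 0.07 ]
top lid_grip 309 242 0.85 [ 0.466 -0.137  0.092]
top lid_grip 325 190 0.78 [ 0.609 -0.184  0.08 ]
top lid_ear 321 192 0.9 [ 0.608 -0.178  0.054]
top lid_ear 311 242 0.71 [ 0.465 -0.141  0.095]
top lid_ear 196 192 0.41 [0.598 0.169 0.073]
top mill_notch 198 189 0.57 [0.61  0.167 0.054]
top mill_collar 196 193 0.98 [0.595 0.17  0.072]
top mill_collar 249 136 0.6 [0.784 0.028 0.016]
top espresso_cup 256 220 0.71 [0.532 0.002 0.008]
top espresso_cup 308 242 0.18 [ 0.467 -0.137  0.071]
top scoop 257 262 0.84 [ 0.413 -0.002  0.005]
top scoop 100 242 0.63 [0.461 0.447 0.003]
side 446.59834558324405 [ 0.50581159 -1.21182005  0.97098792]
side lid 223 234 0.83 [ 0.476 -0.177  0.051]
side mill 253 167 0.88 [0.586 0.107 0.108]
side lid_grip 222 234 0.9 [ 0.473 -0.178  0.053]
side lid_grip 281 156 0.72 [0.713 0.321 0.016]
side lid_grip 273 238 0.61 [ 0.628 -0.206  0.053]
side lid_ear 274 240 0.98 [ 0.63  -0.213  0.051]
side lid_ear 221 230 0.76 [ 0.471 -0.166  0.058]
side lid_ear 236 206 0.32 [ 0.521 -0.038  0.049]
side mill_notch 252 167 0.63 [0.583 0.11  0.106]
side mill_collar 256 170 0.68 [0.596 0.099 0.1  ]
side espresso_cup 237 205 0.72 [ 0.524 -0.039  0.054]
side scoop 197 210 0.65 [ 0.388 -0.01   0.016]
```

```bash
python3 - <<'E'
from h import *
im=cv2.imread("pics/top0.png")
a=im[130:280,130:370]
cv2.imwrite("pics/topc.png",cv2.resize(a,(800,500),interpolation=cv2.INTER_CUBIC))
im=cv2.imread("pics/side0.png")
cv2.imwrite("pics/sidec.png",cv2.resize(im[120:300,160:400],(800,600),interpolation=cv2.INTER_CUBIC))
E
```

```text
(no output)
```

View pics/topc.png

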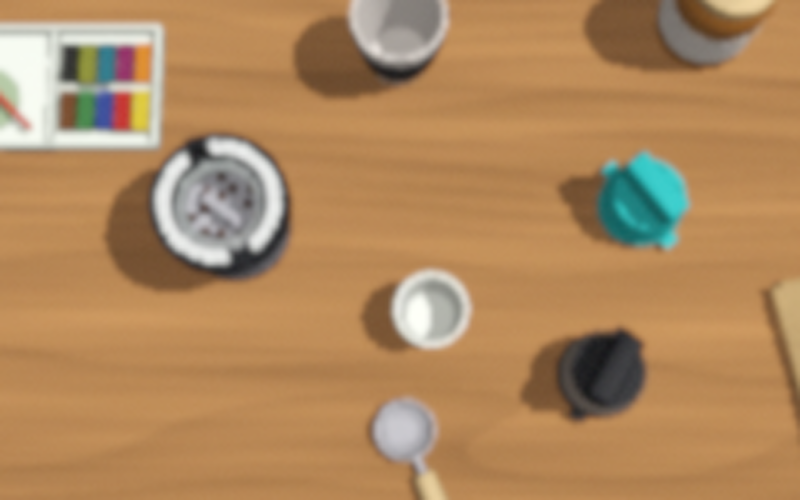

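View pics/sidec.png

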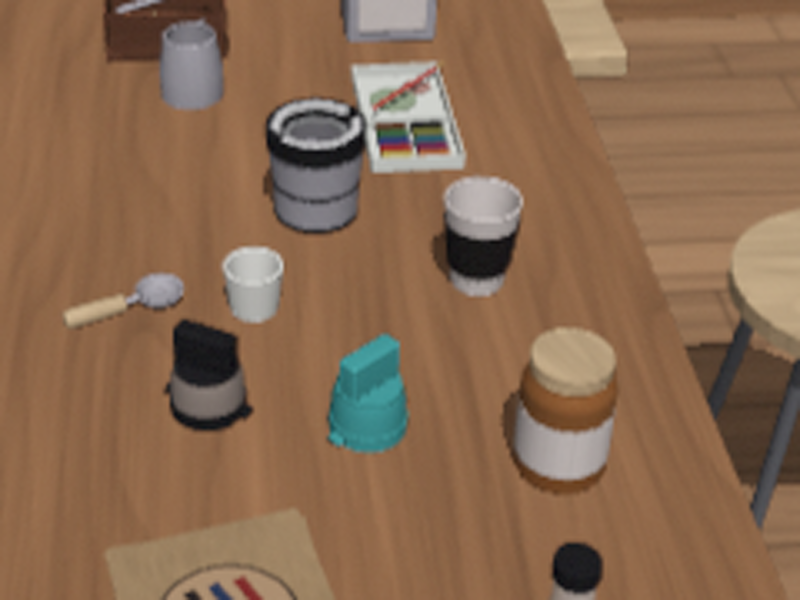

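View pics/top0.png

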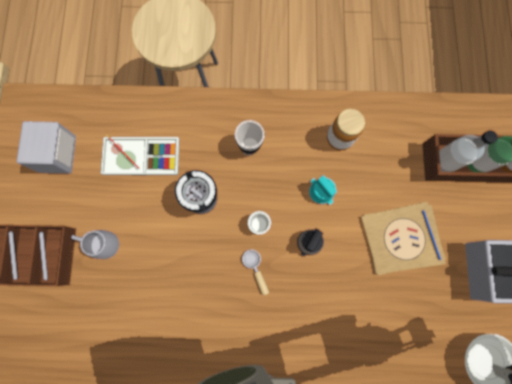

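The pictures show the black lid in the top view at pixel (309,242), its bar running lower-left to upper-right. The mill is at (196,192), with dark notches at about (190,175) and (202,207). The turquoise decoy is at (322,190) and the cup at (259,222). Next I fit the poses.

```bash
cat > fit.py <<'E'
from h import *
def plane(cam,z):   # world xy of every pixel if it lay at height z
    m=robot.camera_model(cam);K,R,t=[np.array(m[k]) for k in("K","R","t")]
    v,u=np.mgrid[:384,:512]; d=np.stack([(u-K[0,2])/K[0,0],(v-K[1,2])/K[1,1],np.ones_like(u)],-1)@R
    c=-R.T@t; return (c+d*((z-c[2])/d[...,2])[...,None])[...,:2]
def ang(X):
    w,V=np.linalg.eigh(np.cov(X.T)); return np.degrees(np.arctan2(V[1,1],V[0,1]))%180,np.sqrt(w*12)
E
python3 - <<'E'
from fit import *
for c in("top","side"):
    D=np.load(f"{c}0.npz");im=D["im"].astype(int);P=D["P"]
    near=np.hypot(P[...,0]-.467,P[...,1]+.145)<.075
    b=near&(P[...,2]>.084)&(P[...,2]<.1)
    X=P[b][:,:2]; print(c,"bar",len(X),X.mean(0),(X.min(0)+X.max(0))/2,ang(X),np.median(P[b][:,2]))
    # white ring
    q=plane(c,.115); g=im.min(-1)
    r=(g>195)&(np.hypot(*(q-[.592,.165]).transpose(2,0,1))<.065)
    X=q[r].astype(np.float32); (cx,cy),rad=cv2.minEnclosingCircle(X); print("ring",len(X),cx,cy,rad)
    e=cv2.fitEllipse(X[cv2.convexHull(X,returnPoints=False).ravel()]);print(e)
    C=np.array(e[0]); d=q-C; rr=np.hypot(d[...,0],d[...,1]); th=np.degrees(np.arctan2(d[...,1],d[...,0]))
    for a in range(-180,180,10):
        s=(rr>.037)&(rr<.049)&(abs((th-a+180)%360-180)<6); print(a,int(g[s].mean()) if s.any() else None,end="; ")
    print()
    s=(rr>.038)&(rr<.048)&(g<150); A=np.radians(th[s]); w=150-g[s]
    print("notch",np.degrees(np.angle((w*np.exp(2j*A)).sum())/2), s.sum())
E
```

```text
top bar 194 [ 0.47067811 -0.15106234] [ 0.47142749 -0.15146764] (np.float64(151.328197786211), array([0.0221531 , 0.05959372])) 0.09186670053357993
ring 324 0.5948960185050964 0.16542881727218628 0.04888506233692169
((0.595168948173523, 0.1655113697052002), (0.09620911628007889, 0.09681044518947601), 83.01095581054688)
-180 216; -170 186; -160 107; -150 108; -140 186; -130 216; -120 208; -110 213; -100 216; -90 217; -80 217; -70 214; -60 209; -50 209; -40 210; -30 209; -20 213; -10 209; 0 202; 10 172; 20 60; 30 60; 40 175; 50 215; 60 215; 70 210; 80 215; 90 215; 100 209; 110 210; 120 214; 130 212; 140 217; 150 213; 160 216; 170 220; 
notch 24.87063781672247 45
side bar 109 [ 0.47151388 -0.15697283] [ 0.47178037 -0.1545497 ] (np.float64(151.96376915037868), array([0.02405722, 0.05962383])) 0.0891471318403313
ring 7 0.603782594203949 0.16589771211147308 0.05414744094014168Traceback (most recent call last):
  File "<stdin>", line 11, in <module>
cv2.error: OpenCV(4.12.0) /io/opencv/modules/imgproc/src/shapedescr.cpp:361: error: (-201:Incorrect size of input array) There should be at least 5 points to fit the ellipse in function 'fitEllipseNoDirect'
```

Emit:
move_arm(
  deltas=[0.032,-0.024,0,0,0,-0.18,1,0.065,-0.049,0,0,0,-0.36,1,0.097,-0.073,0,0,0,-0.54,1,0.129,-0.097,0,0,0,-0.72,1,0.162,-0.121,0,0,0,-0.9,1,0.194,-0.146,0,0,0,-1.08,1,0.226,-0.17,0,0,0,-1.26,1,0.258,-0.194,0,0,0,-1.44,1,0.291,-0.219,0,0,0,-1.62,1,0.323,-0.243,0,0,0,-1.8,1,0.355,-0.267,0,0,0,-1.98,1,0.388,-0.291,0,0,0,-2.16,1],
  squeeze=45,
)

```text
t: 2.4
tool_pos: [0.4729, -0.1505, 0.2377]
orientation: [0.949, 2.994, -0.0]
force: [0.3, -0.6, 0.8]
opening: 0.0929
gripper_force: 0.0
```

```bash
cat >> h.py <<'E'
def go(x,y,z,yaw):
    "deltas from the measured pose to TCP x,y,z, pointing down, tool x at yaw deg"
    s=robot.read_state(); R=Ro.from_rotvec(s["orientation"])
    a=np.radians(yaw); c,n=np.cos(a),np.sin(a)
    G=Ro.from_matrix(np.array([[c,n,0],[n,-c,0],[0,0,-1]]))
    X=R.as_matrix()[:,0]
    print("t",round(s["t"],2),"pos",np.round(s["tool_pos"],4),"yaw",np.degrees(np.arctan2(X[1],X[0])).round(2),"q",np.round(s["q"],2),"F",np.round(s["force"],1),"M",np.round(s["wrist_torque"],2),"op",round(s["opening"],4),"gf",round(s["gripper_force"],1))
    print("shift",R.inv().apply(np.array([x,y,z])-s["tool_pos"]).round(4),"rot",(R.inv()*G).as_rotvec().round(4))
E
python3 - <<'E'
from h import *
go(.471,-.151,.078,151.5)
E
```

```text
t 2.4 pos [ 0.4729 -0.1505  0.2377] yaw 144.83 q [-0.41 -0.15  1.77 -0.    1.53 -1.37] F [ 0.3 -0.6  0.8] M [-0.   -0.13  0.02] op 0.0929 gf 0.0
shift [ 0.0014 -0.0015  0.1597] rot [ 0.      0.0006 -0.1164]
```

Emit:
move_arm(
  deltas=[0.001,-0.001,0.03,0,0,-0.116,1,0.0015,-0.0015,0.07,0,0,-0.116,1,0.0015,-0.0015,0.11,0,0,-0.116,1,0.0015,-0.0015,0.14,0,0,-0.116,1,0.0015,-0.0015,0.159,0,0,-0.116,1,0.0015,-0.0015,0.159,0,0,-0.116,1,0.0015,-0.0015,0.159,0,0,-0.116,0.1,0.0015,-0.0015,0.159,0,0,-0.116,0.1,0.0015,-0.0015,0.159,0,0,-0.116,0.1,0.0015,-0.0015,0.159,0,0,-0.116,0.1,0.0015,-0.0015,0.159,0,0,-0.116,0.1,0.0015,-0.0015,0.159,0,0,-0.116,0.1],
  squeeze=45,
)

```text
t: 3.9
tool_pos: [0.4702, -0.152, 0.0784]
orientation: [-0.783, -3.042, -0.0]
force: [-0.4, 0.3, 0.4]
opening: 0.0375
gripper_force: 0.0
```

```bash
python3 - <<'E'
from h import *
go(.471,-.151,.24,151.5)
E
```

```text
t 3.9 pos [ 0.4702 -0.152   0.0784] yaw 151.14 q [-0.42 -0.02  1.94  0.    1.22 -1.48] F [-0.4  0.3  0.4] M [-0.01 -0.16 -0.02] op 0.0375 gf 0.0
shift [-0.0002  0.0013 -0.1616] rot [ 0.     -0.     -0.0064]
```

Emit:
move_arm(
  deltas=[0,0,0,0,0,0,0,0,0,0,0,0,0,0,0,0,0,0,0,0,0,0,0,0,0,0,0,0,0,0,0,0,0,0,0,0,0,-0.01,0,0,0,0,0,0,-0.04,0,0,0,0,0,0,-0.08,0,0,0,0,0,0,-0.12,0,0,0,0,0,0,-0.15,0,0,0,0,0,0,-0.15,0,0,0,0,0,0,-0.15,0,0,0,0],
  squeeze=45,
)

```text
t: 5.4
tool_pos: [0.4697, -0.1518, 0.2274]
orientation: [-0.783, -3.041, -0.0]
force: [-0.5, 0.9, -2.8]
opening: 0.022
gripper_force: 45.0
```

```bash
python3 - <<'E'
from h import *
go(.5945,.1652,.235,204.9)
E
```

```text
t 5.4 pos [ 0.4697 -0.1518  0.2274] yaw 151.13 q [-0.42 -0.15  1.79 -0.    1.51 -1.48] F [-0.5  0.9 -2.8] M [ 0.07 -0.11  0.03] op 0.022 gf 45.0
shift [ 0.0438  0.3379 -0.0076] rot [ 4.000e-04 -1.100e-03 -9.384e-01]
```

Emit:
move_arm(
  deltas=[0.003,0.02,-0.004,0,0,-0.06,0,0.008,0.06,-0.008,0,0,-0.18,0,0.014,0.11,-0.008,0,0,-0.32,0,0.021,0.16,-0.008,0,0,-0.46,0,0.027,0.21,-0.008,0,0,-0.6,0,0.034,0.26,-0.008,0,0,-0.74,0,0.04,0.305,-0.008,0,0,-0.86,0,0.044,0.33,-0.008,0,0,-0.938,0,0.044,0.338,-0.008,0,0,-0.938,0,0.044,0.338,-0.008,0,0,-0.938,0,0.044,0.338,-0.008,0,0,-0.938,0],
)

```text
t: 6.78
tool_pos: [0.5945, 0.164, 0.236]
orientation: [0.673, -3.068, 0.001]
force: [-0.5, 0.4, -1.5]
opening: 0.022
gripper_force: 45.0
```

```bash
python3 - <<'E'
from h import *
go(.5950,.1653,.235,204.9)
im,P=cloud("side"); cv2.imwrite("pics/s1.png",cv2.resize(im[90:240,180:330,::-1],(600,600),interpolation=cv2.INTER_CUBIC))
np.savez("side1.npz",im=im,P=P)
E
```

```text
t 6.78 pos [0.5945 0.164  0.236 ] yaw -155.24 q [ 0.19  0.18  1.44 -0.    1.53 -1.82] F [-0.5  0.4 -1.5] M [ 0.11 -0.12  0.03] op 0.022 gf 45.0
shift [-0.001  0.001  0.001] rot [-0.0001 -0.001  -0.0025]
```

View pics/s1.png

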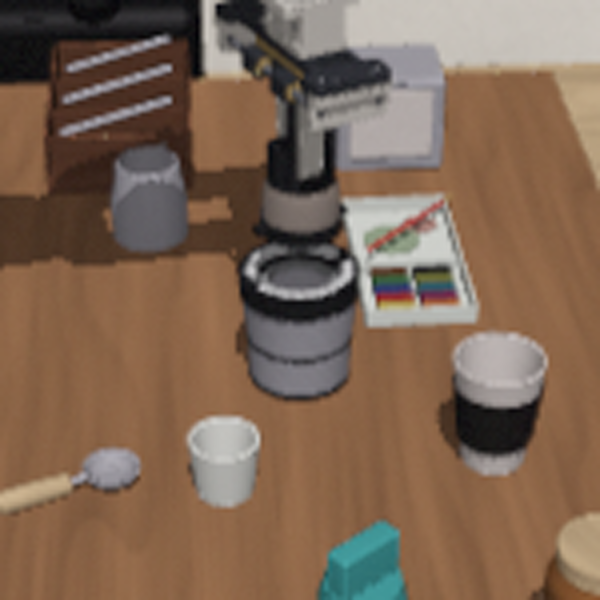

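Lid is held level right above the collar (crop pixel 300,220 above 300,275). I lower it to just inside the mouth.

Emit:
move_arm(
  deltas=[0,0,0.02,0,0,0,0,0,0,0.035,0,0,0,0,0,0,0.042,0,0,0,0,0,0,0.045,0,0,0,0,0,0,0.045,0,0,0,0],
)

```text
t: 7.45
tool_pos: [0.5949, 0.1653, 0.1914]
orientation: [0.677, -3.068, -0.0]
force: [-0.0, 0.7, -1.7]
opening: 0.0214
gripper_force: 45.0
```

```bash
python3 - <<'E'
from h import *
go(.5950,.1654,.183,204.9)
E
```

```text
t 7.45 pos [0.5949 0.1653 0.1914] yaw -155.12 q [ 0.19  0.2   1.49  0.    1.45 -1.82] F [-0.   0.7 -1.7] M [ 0.13 -0.08  0.  ] op 0.0214 gf 45.0
shift [-0.0002  0.      0.0084] rot [ 0.     -0.     -0.0003]
```

Inside the mouth and free of contact. I lower it further until the spring takes it.

Emit:
move_arm(
  deltas=[0,0,0.003,0,0,0,0,0,0,0.006,0,0,0,0,0,0,0.008,0,0,0,0,0,0,0.009,0,0,0,0,0,0,0.009,0,0,0,0],
)

```text
t: 8.07
tool_pos: [0.5948, 0.1652, 0.1823]
orientation: [0.677, -3.068, -0.0]
force: [-0.3, -0.2, -2.4]
opening: 0.0218
gripper_force: 45.0
```

```bash
python3 - <<'E'
from h import *
go(.5950,.1654,.172,204.9)
im,P=cloud("side"); cv2.imwrite("pics/s2.png",cv2.resize(im[120:195,220:290,::-1],(560,600),interpolation=cv2.INTER_CUBIC))
E
```

```text
t 8.07 pos [0.5948 0.1652 0.1823] yaw -155.12 q [ 0.19  0.21  1.5   0.    1.43 -1.82] F [-0.3 -0.2 -2.4] M [ 0.12 -0.16  0.02] op 0.0218 gf 45.0
shift [-0.0003  0.0001  0.0103] rot [ 0.     -0.0002 -0.0004]
```

View pics/s2.png

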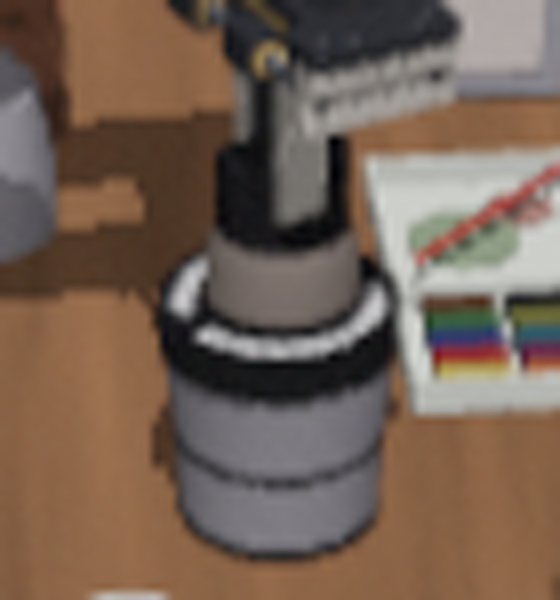

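The skirt is inside the collar (crop 285,320), with no contact force, so the ears are in the notches. Now I press down.

Emit:
move_arm(
  deltas=[0,0,0.003,0,0,0,0,0,0,0.006,0,0,0,0,0,0,0.008,0,0,0,0,0,0,0.009,0,0,0,0,0,0,0.009,0,0,0,0],
)

```text
t: 8.75
tool_pos: [0.5951, 0.1653, 0.1748]
orientation: [-0.677, 3.067, -0.0]
force: [-3.1, 0.1, 7.8]
opening: 0.0217
gripper_force: 45.0
```

```bash
python3 - <<'E'
from h import *
go(.5950,.1654,.1733,204.9)
E
```

```text
t 8.75 pos [0.5951 0.1653 0.1748] yaw -155.12 q [ 0.19  0.21  1.51 -0.    1.42 -1.82] F [-3.1  0.1  7.8] M [-0.08  0.66 -0.  ] op 0.0217 gf 45.0
shift [0.     0.0001 0.0015] rot [-0.0003  0.001  -0.0003]
```

Emit:
move_arm(
  deltas=[0,0,0.001,0,0,0,0,0,0,0.001,0,0,0.1,0,0,0,0.001,0,0,0.2,0,0,0,0.001,0,0,0.3,0,0,0,0.001,0,0,0.4,0,0,0,0.001,0,0,0.4,0],
)

```text
t: 9.5
tool_pos: [0.5949, 0.1656, 0.1736]
orientation: [-0.052, 3.141, 0.001]
force: [-2.9, 0.7, 6.6]
opening: 0.0219
gripper_force: 45.0
```

```bash
python3 - <<'E'
from h import *
go(.5950,.1654,.1733,204.9-86)
E
```

```text
t 9.5 pos [0.5949 0.1656 0.1736] yaw -178.11 q [ 0.19  0.21  1.51  0.    1.41 -1.42] F [-2.9  0.7  6.6] M [ 0.05  0.65 -0.1 ] op 0.0219 gf 45.0
shift [-0.0001 -0.0002  0.0003] rot [9.0000e-04 3.0000e-04 1.0993e+00]
```

Emit:
move_arm(
  deltas=[0,0,0,0,0,0.12,0,0,0,0,0,0,0.25,0,0,0,0,0,0,0.38,0,0,0,0,0,0,0.51,0,0,0,0,0,0,0.64,0,0,0,0,0,0,0.77,0,0,0,0,0,0,0.9,0,0,0,0,0,0,1.0,0,0,0,0,0,0,1.06,0,0,0,0,0,0,1.06,0],
)

```text
t: 10.75
tool_pos: [0.5952, 0.1658, 0.1737]
orientation: [1.542, 2.736, 0.002]
force: [-2.0, 2.6, 5.2]
opening: 0.0216
gripper_force: 45.0
```

```bash
python3 - <<'E'
from h import *
go(.5950,.1654,.1700,204.9-86)
E
```

```text
t 10.75 pos [0.5952 0.1658 0.1737] yaw 121.19 q [ 0.19  0.21  1.51  0.    1.41 -0.36] F [-2.   2.6  5.2] M [ 0.2   0.36 -0.09] op 0.0216 gf 45.0
shift [-0.0002 -0.0004  0.0037] rot [ 0.0018 -0.0001  0.04  ]
```

Emit:
move_arm(
  deltas=[0,0,0,0,0,0.03,0,0,0,0,0,0,0.06,0,0,0,0,0,0,0.09,0,0,0,0,0,0,0.09,0],
)

```text
t: 11.25
tool_pos: [0.5947, 0.1652, 0.1737]
orientation: [1.662, 2.666, -0.0]
force: [-5.1, -1.4, 8.9]
opening: 0.0219
gripper_force: 46.1
```

```bash
python3 - <<'E'
from h import *
go(.5950,.1654,.1700,204.9-86)
E
```

```text
t 11.25 pos [0.5947 0.1652 0.1737] yaw 116.13 q [ 0.19  0.21  1.51 -0.    1.42 -0.27] F [-5.1 -1.4  8.9] M [-0.29  0.96  1.08] op 0.0219 gf 46.1
shift [-0.      0.0004  0.0037] rot [-0.      0.0004 -0.0483]
```

The stop is felt (1.08 N m). Now I press fully down.

Emit:
move_arm(
  deltas=[0,0,0.0015,0,0,0,0,0,0,0.003,0,0,0,0,0,0,0.004,0,0,0,0,0,0,0.004,0,0,0,0],
)

```text
t: 11.75
tool_pos: [0.5948, 0.1653, 0.1715]
orientation: [1.661, 2.666, 0.001]
force: [-10.4, -3.3, 18.7]
opening: 0.022
gripper_force: 46.1
```

```bash
python3 - <<'E'
from h import *
go(.5950,.1654,.1700,204.9-86)
E
```

```text
t 11.75 pos [0.5948 0.1653 0.1715] yaw 116.15 q [ 0.19  0.21  1.52 -0.    1.41 -0.27] F [-10.4  -3.3  18.7] M [-0.62  2.1   1.  ] op 0.022 gf 46.1
shift [0.     0.0002 0.0015] rot [ 0.0008  0.0007 -0.048 ]
```

Emit:
move_arm(
  deltas=[0.0003,-0.0007,0,0,0,0,0,0.0005,-0.001,0.001,0,0,0.01,0,0.0005,-0.001,0.0015,0,0,0.01,0,0.0005,-0.001,0.0015,0,0,0.01,0],
)

```text
t: 12.25
tool_pos: [0.5946, 0.1654, 0.1708]
orientation: [1.673, 2.656, 0.003]
force: [-7.8, -2.4, 20.6]
opening: 0.0217
gripper_force: 46.1
```

```bash
python3 - <<'E'
from h import *
go(.5950,.1654,.1700,204.9-86)
im,P=cloud("side"); cv2.imwrite("pics/s3.png",cv2.resize(im[120:195,220:290,::-1],(560,600),interpolation=cv2.INTER_CUBIC))
E
```

```text
t 12.25 pos [0.5946 0.1654 0.1708] yaw 115.57 q [ 0.19  0.21  1.52 -0.    1.41 -0.26] F [-7.8 -2.4 20.6] M [-0.48  1.71  1.  ] op 0.0217 gf 46.1
shift [-0.0002  0.0003  0.0008] rot [ 0.0031  0.0014 -0.058 ]
```

View pics/s3.png

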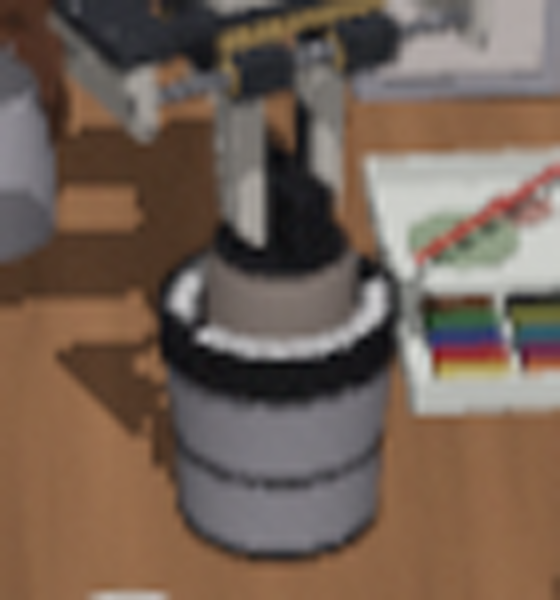

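The lid is deep in the collar (crop 285,300) and the bar is turned. To rule out friction at the stop holding it up, I ease the twist a little, grip harder and press again.

Emit:
move_arm(
  deltas=[0,0,0,0,0,0,0,0.0003,-0.0006,0,0,0,-0.02,0,0.0003,-0.0006,0.0005,0,0,-0.03,0,0.0003,-0.0006,0.001,0,0,-0.03,0,0.0003,-0.0006,0.001,0,0,-0.03,0],
  squeeze=60,
)

```text
t: 12.92
tool_pos: [0.5944, 0.1654, 0.1707]
orientation: [1.634, 2.679, 0.004]
force: [-9.0, -2.2, 23.5]
opening: 0.0217
gripper_force: 59.8
```

```bash
python3 - <<'E'
from h import *
go(.5950,.1654,.1700,204.9-86)
E
```

```text
t 12.93 pos [0.5944 0.1654 0.1707] yaw 117.25 q [ 0.19  0.21  1.52 -0.    1.4  -0.29] F [-9.  -2.2 23.5] M [-0.55  1.83  0.4 ] op 0.0217 gf 59.8
shift [-0.0003  0.0005  0.0007] rot [ 0.0043  0.0017 -0.0289]
```

```bash
python3 -c "
from plant import robot
print(robot.close_job())"
```

```text
the job is handed in; nothing more can be done
None
```

I handed the job in at about 13 s, with the lid in the mill's collar, turned clockwise to the stop, pressed down to what the readings show is the channel floor, and the bar still gripped at 60 N; no verdict came back, and nothing else was touched.

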